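# Bring the vial carrier into the open dosing bay

## Task

Get the vials ready for dosing: lift the lid of the dosing bay all the way open until it lies back on its stop, then push the vial carrier along its rail to the next station, the one inside the bay, until it is caught in the detent there. Do not let the carrier run past that station, leave the lid open, and do not disturb the bottle, jar and box standing around.

Things in the scene. Friction and masses are not known exactly. Their poses are not given: they have to be found in the camera images.
- track: Sample track fixed to the bench: grey base plate 120 x 520 x 12 mm with a steel rail (24 mm wide, top at 32 mm) along its y axis and a black stop at each end. Origin: on the bench under the rail's centreline; x points across the rail away from the robot, y along the rail in the push direction (robot's left), z up. The base plate runs from y = -250 to +270 mm.
- bay_mid (a point): Middle of the dosing bay, level with its wall tops, at track x = 0, y = 105 mm, z = 100 mm. The bay is two upright white side walls (outer faces at track x = -58 and +58 mm, y = 40 to 170 mm, top 100 mm above the bench), open at both ends for the carrier and covered by the lid.
- dosing_station (a point): Point on the rail at the station in the bay (track x = 0, y = 105, z = 34 mm): carrier_mid lies here when caught in the detent, a pair of small steel cross pins in front of the rail between which a sprung ball under the carrier drops (about 6 N to push in or out, play about 1 mm, pulls in from about 5 mm). An identical further station lies 110 mm beyond.
- carrier (a joint): Travel of the carrier along the rail in m, growing along track y: 0 at the loading end, 0.235 when caught at the dosing station, 0.345 at the further station, 0.36 at the end stop. It starts at rest between 0 and 0.06, where the rail has no detents; it slides with 1 to 2 N.
- carrier_mid (a point): Middle of the carrier, at the underside of its aluminium platform (70 mm across the rail x 80 mm along it, 34 to 44 mm above the bench), which carries four capped glass vials (27 mm wide, tops 92 mm above the bench) in two rows.
- carrier_grip (a point): Centre of the top face of the carrier's black upright grip tab, 16 mm across the rail (track x) x 24 mm along it (track y), top 117 mm above the bench and free down to 44 mm; it stands 130 mm behind carrier_mid (towards track -y) on a flat arm 20 mm wide. It stays outside the bay when the carrier is at the dosing station.
- bay_lid (a joint): Opening angle of the bay lid in rad: 0 closed and level, 1.85 leaning back on its stop. It falls shut if let go below about 1.55 and falls back onto the stop above about 1.65. While closed, its skirt bars the vials from the bay.
- lid_handle (a point): Middle of the lid's handle, a round steel bar 10 mm thick and 98 mm long, parallel to the rail (track y), 42 mm in front of the lid's near edge on two short struts 80 mm apart (70 mm free between them for fingers); with the lid closed it lies 104 mm above the bench, at track x = -100 mm, y = 105 mm, with nothing under it.
- lid_hinge (a point): Middle of the lid's hinge line, at track x = 58 mm, y = 105 mm, z = 102 mm; the axis runs along track y. The lid is a grey plastic plate 117 x 134 x 8 mm reaching from here towards the robot; the handle bar circles the hinge at 158 mm radius, upward and away from the robot.
- reagent_bottle: Bystander: brown capped bottle, 48 mm across, 100 mm high; origin at the centre of its underside.
- tip_box: Bystander: cardboard box with a white lid, 82 x 122 x 56 mm; origin at the centre of its underside.
- swab_jar: Bystander: clear jar with a lid, 56 mm across, 70 mm high; origin at the centre of its underside.

How it is judged:
By the outcome, as a careful person would: the job done as asked, in the order asked, and still so for the second after the job is handed in, with the robot touching nothing.
It also fails if it takes over 62 s, if anything falls off the work surface, if the arm or the gripper's body presses on something with over 40 N, if the wrist force passes 120 N, or if a joint passes its speed limit or range.

## Robot

A 7-joint arm with a two-finger parallel gripper is mounted at the origin on the work surface. World frame = base frame: x ahead of the robot, y to its left, z up, the work surface at z = 0. Lengths are in m, angles in rad, forces in N, time in s.
With the tool pointing down it reaches from about 0.4 to 0.85 m from the base axis. Payload 10.4 kg.
Tool frame: the origin (TCP) lies midway between the tips of the shut fingers; the grasp point (between the pads) lies hold_point_z behind it (hold_point_z is the distance from the TCP to the grasp point, in m); z points along the fingers, y is the line along which they close (so a half turn about z gives the same grasp; the last joint's range is limited). The gripper opens to 85 mm and grips with 20 to 120 N. Pads are 22 mm wide; open, the fingers measure 114 mm over their backs; the gripper's body (76 mm by 85 mm) begins 54 mm behind the grasp point. The pads swing forward as they close: fully open they stand 13 mm farther back than shut.
Start: joints at [-0.023, 0.332, -0.065, 1.46, 0.022, 1.35, -0.088], TCP at [0.625, 0, 0.231] pointing down, gripper open.
Joint ranges: [-2.6, 2.6], [-0.5, 2.12], [-1.47, 1.34], [0.16, 2.42], [-1.27, 4.41], [0.06, 2.06], [-2.6, 2.6]. Speed limits (rad/s): [2.22, 2.22, 2.79, 2.79, 3.14, 3.14, 3.14].

## Interface

Orientations are given as a rotation vector (axis times angle).
In Python, from rig import state, capture, camera_params, job_done, hold_point_z gives the robot as it stands.
- The arm moves only by the tool apply_moves, never from a script. Its argument "rows" is text: rows parted by semicolons, each of 7 numbers parted by spaces: the closure, from 0 (fully open) to 1 (shut), then the shift along the world's x, y, z in units of 30 mm (1.0 is 30 mm), then the turn, a rotation vector about the world's x, y, z in units of 6 degrees (1.0 is 6 degrees). In form: hand dx dy dz ax ay az; .... A call has exactly 8 rows; each row is the pose to reach, as a shift and turn from the pose commanded when the call began; what a row does not reach only later rows make up. A row lasts 1/12 s, in which the tool goes at most 41.7 mm and 7.16 degrees, less where a joint would pass 70% of its speed; a pose out of reach is approached as far as the arm can. A call with a gripper value outside its range is refused whole. The fingers move at their own pace and stop on an object; "grip_force" is the grip in N (left out, the last holds). Time passes only in rows, so rows that repeat a pose let the fingers close, or fill a call up. It gives the time, the measured TCP pose, the force, the opening and the grip force at its end, in the units of the state.
- state(): the state, without advancing time (a new reading comes with each control period).
- capture(name): name is "scene" or "side" or "wrist"; returns the picture (480x640x3 uint8, blue, green, red); there is no depth.
- camera_params(name): a dict with "fov_y" (degrees; the focal length in pixels is half the picture's height over the tangent of half this angle, whatever the lens; pixels are square), "cx", "cy" (the principal point, pixels), "eye" and "rotation" of the camera in the world; the wrist camera has in their place "mount" (4x4, takes a point from camera to tool coordinates, whose origin is the TCP and whose axes are the flange's). Camera axes: x right, y down, z forward; pixel columns grow to the right and rows downward; lengths in m; the calibration is good to about 2 mm. A picture is of the moment at which its call begins: read the wrist's pose just before it. camera_params takes no time and is no camera call.
- job_done(): hands the job in; it is judged then, once.
The state is a dict: "time": time; "joint_pos": joint angles; "dq": joint speeds; "joint_efforts": joint torques, N m; "eef_pos": TCP position; "ee_rot": TCP orientation; "wrist_force": force on the tool from outside, world axes, zero at the start; "moment": the same for the moment, N m; "width": finger opening in m; "gripper_force": force on a finger pad.
Only numpy, scipy, OpenCV 4.12 (cv2) and the standard library are available. Lean on these libraries where they do the work, as an engineer would, in place of code of your own. Each camera call takes 0.05 s, during which the arm holds its last target. There are 200 camera calls.

## Working session

There is one attempt and no reset: what is moved stays moved. The work goes in short steps, Python scripts to look and compute and a tool call to move; the robot and the scene stay as the last step left them, time stands still between calls to the robot, and variables do not carry over. Pictures are saved under pics/ and viewed, at most 10 in all, crops included, and the job is handed in when it is done.

Besides the shell and the picture viewer there is one more tool, called after ">>>" as a command line: name --argument value ..., lists and objects as JSON in quotes. apply_moves: Moves the arm, as the interface text tells. Its arguments: {"type":"object","properties":{"rows":{"type":"string"},"grip_force":{"type":"number"}},"required":["rows"]}

```bash
mkdir -p pics; cat > h.py <<'E'
import numpy as np, cv2
from rig import *
E
python3 - <<'E'
from h import *
s=state();print({k:np.round(v,3) for k,v in s.items()},hold_point_z() if callable(hold_point_z) else hold_point_z)
for n in("scene","side"):
    cv2.imwrite(f"pics/{n}0.png",capture(n)); print(n,camera_params(n))
print(camera_params("wrist"))
E
```

```text
{'time': np.float64(0.0), 'joint_pos': array([-0.023,  0.333, -0.065,  1.461,  0.022,  1.35 , -0.089]), 'dq': array([-0.   ,  0.   ,  0.   , -0.001,  0.   , -0.002,  0.   ]), 'joint_efforts': array([ 0.0000e+00, -6.2545e+01,  5.0000e-02, -3.9161e+01,  1.6000e-02,
        1.0000e-02, -0.0000e+00]), 'eef_pos': array([ 0.625, -0.   ,  0.23 ]), 'ee_rot': array([-2.221e+00, -2.221e+00,  2.000e-03]), 'wrist_force': array([-0.604, -0.759, -0.491]), 'moment': array([0.018, 0.032, 0.011]), 'gripper_force': np.float64(0.0), 'width': np.float64(0.085)} 0.0187
scene {'fov_y': 42.29798711164689, 'cx': 322.8322336355423, 'cy': 243.5546868896454, 'eye': array([ 1.12187161, -0.4845231 ,  0.61489569]), 'rotation': array([-2.02183425, -0.99822548,  0.52262207])}
side {'fov_y': 42.29506713802857, 'cx': 328.83231860757996, 'cy': 240.18859825152978, 'eye': array([ 0.15682667, -0.73839198,  0.96253196]), 'rotation': array([-2.32933141,  0.64770158, -0.24386593])}
{'fov_y': 69.18097780324261, 'cx': 321.02584440566534, 'cy': 238.88510050795853, 'mount': array([[ 5.51214441e-04, -9.55990139e-01, -2.93398278e-01,
         7.34581025e-02],
       [ 9.99999813e-01,  4.49134636e-04,  4.15292331e-04,
        -2.66480070e-04],
       [-2.65240045e-04, -2.93398452e-01,  9.55990208e-01,
        -1.42564328e-01],
       [ 0.00000000e+00,  0.00000000e+00,  0.00000000e+00,
         1.00000000e+00]])}
```

View pics/scene0.png

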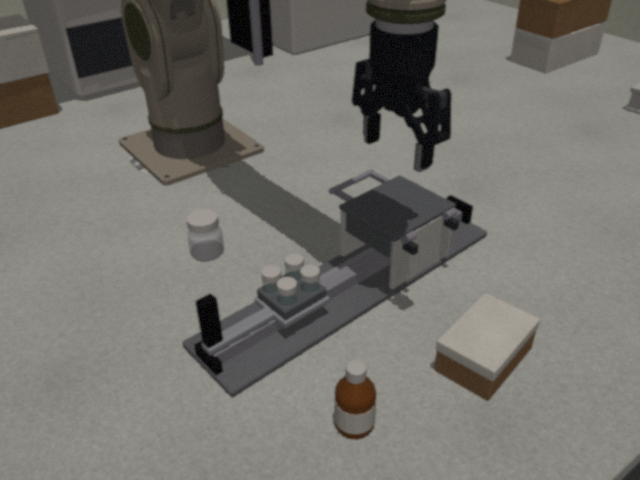

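View pics/side0.png

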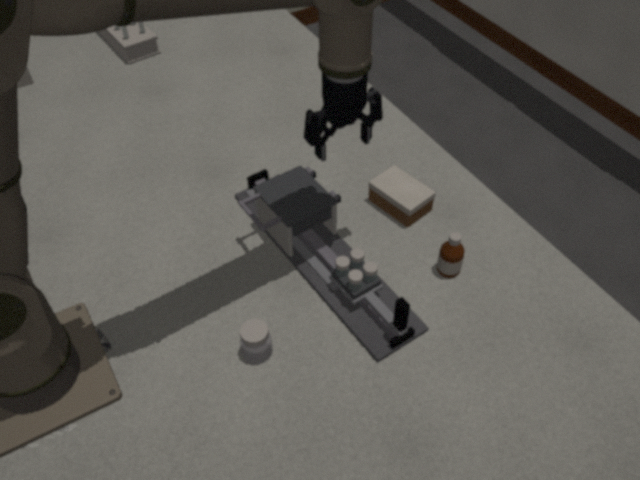

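The scene view shows the track running from the tab (207,298) to the bay (400,210), with the handle at (360,183). The side view shows the tab at (402,301), the bay at (300,200) and the handle at (247,238). Next I'll cast rays for the plate corners, tab and handle.

```bash
cat >> h.py <<'E'
from scipy.spatial.transform import Rotation as R
def ray(n,uv):
    p=camera_params(n); f=240/np.tan(np.radians(p["fov_y"]/2))
    d=np.array([(uv[0]-p["cx"])/f,(uv[1]-p["cy"])/f,1.])
    if n=="wrist":
        s=state();T=R.from_rotvec(s["ee_rot"]).as_matrix();M=p["mount"]
        return s["eef_pos"]+T@M[:3,3], T@M[:3,:3]@d
    return np.array(p["eye"]),R.from_rotvec(p["rotation"]).apply(d)
def onz(n,uv,z):
    e,d=ray(n,uv);return e+d*(z-e[2])/d[2]
def tri(n1,a,n2,b):
    e,d=ray(n1,a);g,k=ray(n2,b);t=np.linalg.lstsq(np.c_[d,-k],g-e,rcond=None)[0]
    return (e+d*t[0]+g+k*t[1])/2,np.linalg.norm(e+d*t[0]-g-k*t[1])
E
python3 - <<'E'
from h import *
np.set_printoptions(precision=4,suppress=True)
for n,ps in(("scene",[(186,343),(233,389),(487,233)]),("side",[(380,360),(426,324),(236,195)])):
    for uv in ps: print(n,uv,onz(n,uv,.012))
print("tab",onz("scene",(206,298),.117),onz("side",(402,301),.117),tri("scene",(206,298),"side",(402,301)))
print("bottle",onz("scene",(356,368),.1),"jar",onz("scene",(203,218),.07),"box",onz("scene",(489,325),.056))
for n in("scene","side"):
    im=capture(n); c=(im[150:320,160:480] if n=="scene" else im[150:340,220:460])
    cv2.imwrite(f"pics/{n}1.png",cv2.resize(c,None,fx=2.5 if n=="scene" else 3,fy=2.5 if n=="scene" else 3,interpolation=2))
E
```

```text
scene (186, 343) [ 0.5286 -0.2788  0.012 ]
scene (233, 389) [ 0.637 -0.269  0.012]
scene (487, 233) [0.6069 0.2381 0.012 ]
side (380, 360) [ 0.5281 -0.2856  0.012 ]
side (426, 324) [ 0.6435 -0.2662  0.012 ]
side (236, 195) [0.4913 0.229  0.012 ]
tab [ 0.578  -0.2603  0.117 ] [ 0.5833 -0.2598  0.117 ] (array([ 0.5816, -0.2617,  0.1204]), np.float64(9.821547244723793e-05))
bottle [ 0.765 -0.178  0.1  ] jar [ 0.3535 -0.1508  0.07  ] box [0.7825 0.0299 0.056 ]
```

View pics/scene1.png

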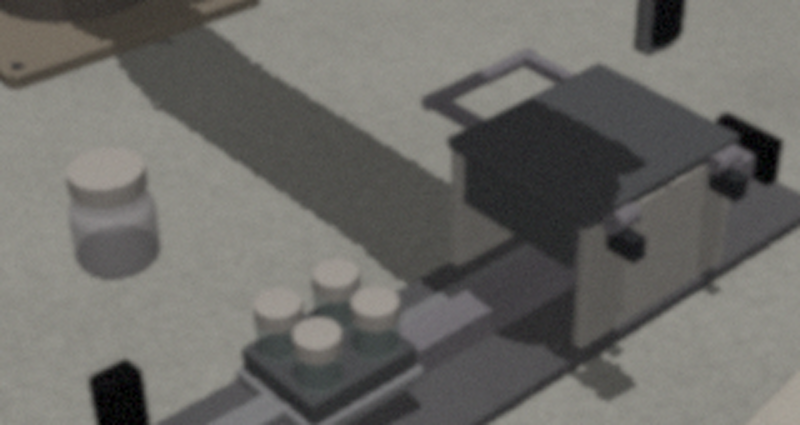

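View pics/side1.png

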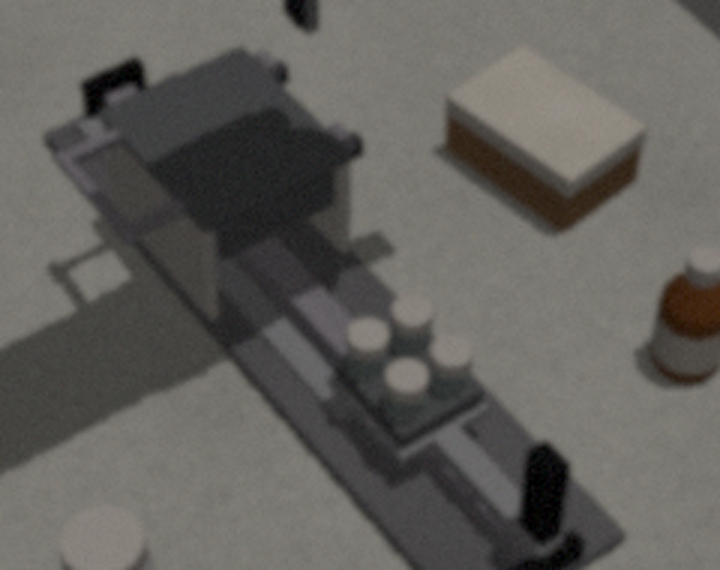

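In the scene crop the bar ends are at (331,191) and (370,171) in full-picture pixels. The lid's far edge runs from the hinge knobs (410,245) to (452,220). In the side crop the handle bar runs from about (237,196) to (262,227). Next: compute the handle position and yaw.

```bash
python3 - <<'E'
from h import *
np.set_printoptions(precision=4,suppress=True)
a,b=onz("scene",(331,191),.104),onz("scene",(370,171),.104);print(a,b,b-a,(a+b)/2)
a,b=onz("side",(261,228),.104),onz("side",(236.5,196),.104);print(a,b,b-a,(a+b)/2)
# lid corners scene: near-left, far-left(y+), x+ y+
for uv in [(160+452/2.5,150+142/2.5),(160+600/2.5,150+66/2.5),(160+738/2.5,150+137/2.5)]: print("lid sc",onz("scene",uv,.110))
for uv in [(220+215/3,150+232/3),(220+240/3,150+48/3),(220+345/3,150+135/3)]: print("lid sd",onz("side",uv,.110))
# vial caps
for n,ps in(("scene",[(278,306),(335,273),(375,303),(317,335)]),("side",[(369,333),(412,310),(451,350),(407,375)])):
    k=(160,150,2.5) if n=="scene" else (220,150,3)
    q=[onz(n,(k[0]+u/k[2],k[1]+v/k[2]),.092) for u,v in ps]; print(n,np.array(q),np.mean(q,0))
E
```

```text
[0.4586 0.0239 0.104 ] [0.4485 0.113  0.104 ] [-0.01    0.0891  0.    ] [0.4535 0.0685 0.104 ]
[0.4607 0.0277 0.104 ] [0.4586 0.1322 0.104 ] [-0.0021  0.1045  0.    ] [0.4596 0.0799 0.104 ]
lid sc [0.5112 0.0018 0.11  ]
lid sc [0.4996 0.1324 0.11  ]
lid sc [0.6127 0.1396 0.11  ]
lid sd [ 0.5091 -0.0062  0.11  ]
lid sd [0.6086 0.1396 0.11  ]
lid sd [0.6254 0.0269 0.11  ]
scene [[ 0.5584 -0.1547  0.092 ]
 [ 0.5535 -0.114   0.092 ]
 [ 0.5885 -0.1121  0.092 ]
 [ 0.5913 -0.1518  0.092 ]] [ 0.5729 -0.1331  0.092 ]
side [[ 0.5563 -0.1148  0.092 ]
 [ 0.589  -0.1127  0.092 ]
 [ 0.5918 -0.1522  0.092 ]
 [ 0.5584 -0.1548  0.092 ]] [ 0.5739 -0.1336  0.092 ]
```

>>> apply_moves --rows "0.3 -0.7 0.3 0 0 0 0.1; 0.3 -1.5 0.6 -0.1 0 0 0.2; 0.4 -2.4 1 -0.2 0 0 0.3; 0.4 -3.3 1.4 -0.4 0 0 0.4; 0.4 -4.2 1.8 -0.6 0 0 0.5; 0.4 -5 2.1 -0.8 0 0 0.6; 0.4 -5.5 2.3 -0.9 0 0 0.67; 0.4 -5.5 2.3 -0.9 0 0 0.67" --grip_force 20

```text
time: 0.87
eef_pos: [0.4573, 0.0704, 0.2038]
ee_rot: [-2.138, -2.301, 0.002]
wrist_force: [0.4, 0.2, 0.5]
width: 0.0514
gripper_force: 0.0
```

```bash
python3 - <<'E'
from h import *
s=state();print(s["time"],s["eef_pos"],s["width"],s["joint_pos"])
cv2.imwrite("pics/w1.png",capture("wrist"))
E
```

```text
0.8667 [0.45729896 0.07035372 0.20382043] 0.05142886455266515 [-9.35344398e-02  2.45788138e-03 -1.57481819e-01  1.90066329e+00
  2.44540685e-04  1.23978419e+00 -1.77980729e-01]
```

View pics/w1.png

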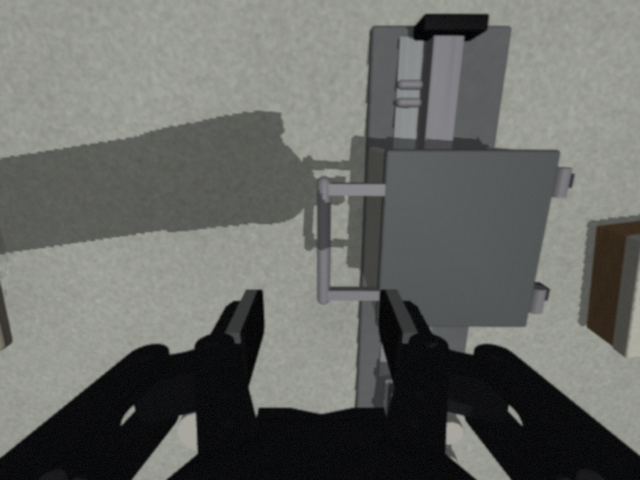

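The wrist view shows the bar from (323,183) to (323,298), the lid corners at (386,150), (558,151), (528,326) and (380,320), and the far plate corners at (371,28) and (511,28).

```bash
python3 - <<'E'
from h import *
np.set_printoptions(precision=4,suppress=True)
a,b=onz("wrist",(323,299),.104),onz("wrist",(323.5,180),.104);print(a,b,b-a,np.linalg.norm(b-a),(a+b)/2)
for uv,z in [((386,150),.11),((558,151),.11),((528,326),.11),((371,28),.012),((511,28),.012),((362,360),.012)]: print(uv,onz("wrist",uv,z))
E
```

```text
[0.4639 0.0202 0.104 ] [0.4575 0.1112 0.104 ] [-0.0064  0.091   0.    ] 0.0912439155872946 [0.4607 0.0657 0.104 ]
(386, 150) [0.4971 0.1346 0.11  ]
(558, 151) [0.6106 0.1422 0.11  ]
(528, 326) [0.6231 0.0117 0.11  ]
(371, 28) [0.4897 0.2301 0.012 ]
(511, 28) [0.6082 0.2387 0.012 ]
(362, 360) [ 0.5173 -0.0989  0.012 ]
```

>>> apply_moves --rows "0.7 0.12 -0.1 -0.3 0 0 0; 0.7 0.12 -0.1 -0.8 0 0 0; 0.7 0.12 -0.1 -1.4 0 0 0; 0.7 0.12 -0.1 -2 0 0 0; 0.7 0.12 -0.1 -2.7 0 0 0; 0.7 0.12 -0.1 -3.4 0 0 0; 0.7 0.12 -0.1 -4 0 0 0; 0.7 0.12 -0.1 -4 0 0 0"

```text
time: 1.58
eef_pos: [0.4622, 0.0647, 0.0805]
ee_rot: [-2.141, -2.294, 0.007]
wrist_force: [-0.7, -0.6, -0.1]
width: 0.0256
gripper_force: 0.0
```

>>> apply_moves --rows "0.95 0 0 0 0 0 0; 0.95 0 0 0 0 0 0; 0.95 0 0 0 0 0 0; 0.95 0 0 0 0 0 0; 0.95 0 0 0 0 0 0; 0.95 0 0 0 0 0 0; 0.95 0 0 0 0 0 0; 0.95 0 0 0 0 0 0" --grip_force 20

```text
time: 2.25
eef_pos: [0.4589, 0.0649, 0.0829]
ee_rot: [-2.138, -2.293, 0.014]
wrist_force: [-19.4, -2.2, -0.9]
width: 0.0087
gripper_force: 22.3
```

```bash
python3 - <<'E'
from h import *
cv2.imwrite("pics/w2.png",capture("wrist"))
E
```

```text
(no output)
```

View pics/w2.png

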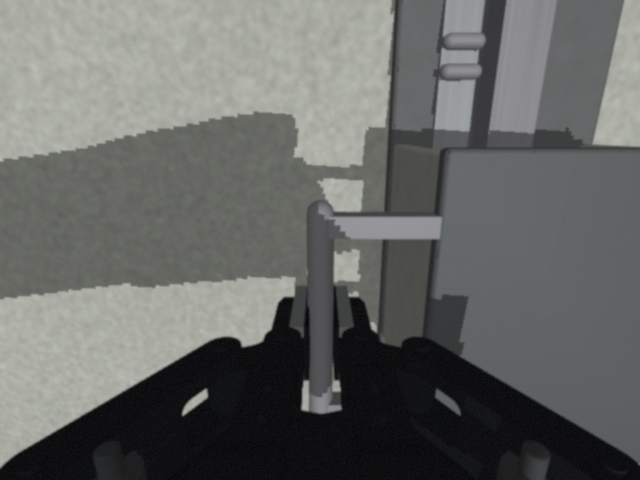

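Bar gripped in the middle: it shows between the pads at (320,210)–(320,410), and the -19 N in x means it sits about 3 mm nearer. Next: the arc numbers, then the lift.

```bash
python3 - <<'E'
from h import *
t=np.linspace(0,1.84,25);a=t+.0127;r=.158/.03
s=r*(np.cos(.0127)-np.cos(a));z=r*(np.sin(a)-np.sin(.0127))
P=np.c_[.9973*s,.0732*s,z]
for k in range(3):
    print(k,np.round(P[8*k+1:8*k+9]-P[8*k],2).tolist())
E
```

```text
0 [[0.02, 0.0, 0.4], [0.07, 0.01, 0.8], [0.15, 0.01, 1.2], [0.27, 0.02, 1.59], [0.41, 0.03, 1.96], [0.58, 0.04, 2.33], [0.77, 0.06, 2.68], [1.0, 0.07, 3.02]]
1 [[0.25, 0.02, 0.32], [0.52, 0.04, 0.62], [0.81, 0.06, 0.89], [1.13, 0.08, 1.14], [1.46, 0.11, 1.37], [1.81, 0.13, 1.57], [2.17, 0.16, 1.75], [2.55, 0.19, 1.89]]
2 [[0.39, 0.03, 0.12], [0.78, 0.06, 0.2], [1.18, 0.09, 0.26], [1.58, 0.12, 0.29], [1.98, 0.15, 0.28], [2.38, 0.17, 0.24], [2.78, 0.2, 0.18], [3.17, 0.23, 0.08]]
```

>>> apply_moves --rows "0.95 -0.05 0 0 0 0 0; 0.95 -0.1 0 0 0 0 0; 0.95 -0.1 0 0 0 0 0; 0.95 -0.1 0 0 0 0 0; 0.95 -0.1 0 0 0 0 0; 0.95 -0.1 0 0 0 0 0; 0.95 -0.1 0 0 0 0 0; 0.95 -0.1 0 0 0 0 0"

```text
time: 2.97
eef_pos: [0.4589, 0.0649, 0.0843]
ee_rot: [-2.142, -2.295, 0.006]
wrist_force: [-9.7, -2.8, -0.8]
width: 0.0092
gripper_force: 22.1
```

>>> apply_moves --rows "0.95 -0.05 0 0.4 0 0 0; 0.95 -0.02 0.01 0.8 0 0 0; 0.95 0.05 0.01 1.2 0 0 0; 0.95 0.17 0.02 1.59 0 0 0; 0.95 0.31 0.03 1.96 0 0 0; 0.95 0.48 0.04 2.33 0 0 0; 0.95 0.67 0.06 2.68 0 0 0; 0.95 0.9 0.07 3.02 0 0 0"

```text
time: 3.63
eef_pos: [0.4921, 0.0675, 0.1772]
ee_rot: [2.139, 2.292, 0.011]
wrist_force: [21.4, 1.0, -18.8]
width: 0.009
gripper_force: 21.9
```

>>> apply_moves --rows "0.95 0.33 0.02 0.3 0 0 0; 0.95 0.66 0.04 0.6 0 0 0; 0.95 0.97 0.06 0.87 0 0 0; 0.95 1.3 0.08 1.12 0 0 0; 0.95 1.63 0.11 1.34 0 0 0; 0.95 1.98 0.13 1.54 0 0 0; 0.95 2.34 0.16 1.72 0 0 0; 0.95 2.72 0.19 1.86 0 0 0"

```text
time: 4.3
eef_pos: [0.5703, 0.073, 0.2329]
ee_rot: [2.142, 2.296, 0.002]
wrist_force: [-1.8, -0.8, 1.1]
width: 0.009
gripper_force: 22.0
```

>>> apply_moves --rows "0.95 0.37 0.03 0.1 0 0 0; 0.95 0.76 0.06 0.18 0 0 0; 0.95 1.16 0.09 0.23 0 0 0; 0.95 1.56 0.12 0.25 0 0 0; 0.95 1.96 0.15 0.24 0 0 0; 0.95 2.36 0.17 0.2 0 0 0; 0.95 2.76 0.2 0.13 0 0 0; 0.95 3.05 0.23 0.05 0 0 0"

```text
time: 4.97
eef_pos: [0.6625, 0.0797, 0.2341]
ee_rot: [2.142, 2.295, 0.002]
wrist_force: [-15.8, -3.5, 14.3]
width: 0.0093
gripper_force: 23.6
```

>>> apply_moves --rows "0.6 -0.08 0 0 0 0 0; 0.6 -0.1 0 0 0 0 0; 0.6 -0.1 0 0 0 0 0; 0.6 -0.1 0 0.3 0 0 0; 0.6 -0.1 0 0.9 0 0 0; 0.6 -0.1 0 1.7 0 0 0; 0.6 -0.1 0 2.5 0 0 0; 0.6 -0.1 0 2.7 0 0 0"

```text
time: 5.63
eef_pos: [0.6586, 0.081, 0.3189]
ee_rot: [2.139, 2.295, 0.008]
wrist_force: [0.5, -0.1, 1.2]
width: 0.0341
gripper_force: 0.0
```

```bash
python3 - <<'E'
from h import *
s=state();print(s["time"],s["eef_pos"],s["width"],s["joint_pos"])
cv2.imwrite("pics/s2.png",capture("scene"))
E
```

```text
5.6333 [0.65857294 0.08095233 0.31885123] 0.03405841147656831 [-0.11623155  0.39220048 -0.10831566  1.20069785  0.04155098  1.5441956
 -0.14706162]
```

View pics/s2.png

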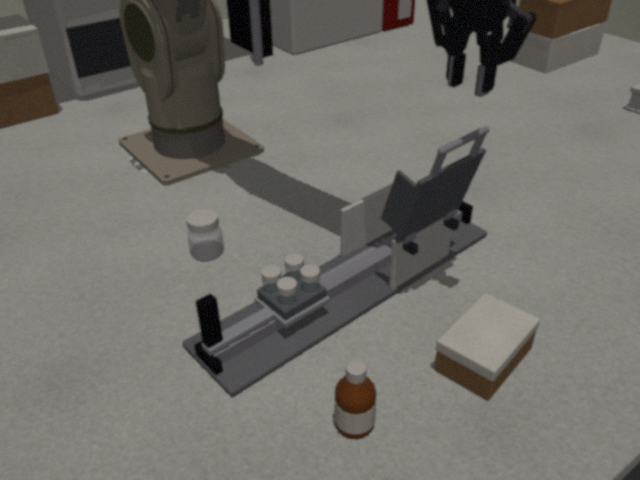

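Lid is leaning back on its stop: the plate is at (430,200) and the handle at (462,145), both tilted away from the robot. Bystanders haven't moved. Next, go above the tab.

>>> apply_moves --rows "0.4 0 -0.6 0 0 0 0; 0.4 -0.2 -1.5 0 0 0 0; 0.4 -0.4 -2.5 0 0 0 0; 0.4 -0.6 -3.5 0 0 0 0; 0.4 -0.9 -4.5 0 0 0 0; 0.4 -1.2 -5.5 0 0 0 0; 0.4 -1.5 -6.5 0 0 0 0; 0.4 -1.8 -7.5 -0.3 0 0 0"

```text
time: 6.35
eef_pos: [0.6034, -0.1457, 0.3056]
ee_rot: [2.141, 2.297, 0.002]
wrist_force: [1.6, -0.1, 0.3]
width: 0.0511
gripper_force: 0.0
```

>>> apply_moves --rows "0.4 -0.2 -0.8 -0.5 0 0 0; 0.4 -0.4 -1.6 -1.1 0 0 0; 0.4 -0.6 -2.4 -1.7 0 0 0; 0.4 -0.7 -3.1 -2.3 0 0 0; 0.4 -0.7 -3.6 -2.9 0 0 0; 0.4 -0.7 -3.9 -3.5 0 0 0; 0.4 -0.7 -3.9 -3.7 0 0 0; 0.4 -0.7 -3.9 -3.7 0 0 0"

```text
time: 7.02
eef_pos: [0.5815, -0.2608, 0.1912]
ee_rot: [-2.141, -2.295, 0.002]
wrist_force: [-0.1, 0.3, 0.9]
width: 0.0514
gripper_force: 0.0
```

```bash
python3 - <<'E'
from h import *
s=state();print(s["time"],s["eef_pos"],s["width"],s["ee_rot"])
cv2.imwrite("pics/w3.png",capture("wrist"))
E
```

```text
7.0167 [ 0.58153238 -0.26081839  0.19120101] 0.051368458752046764 [-2.14053693e+00 -2.29476359e+00  1.80704616e-03]
```

View pics/w3.png

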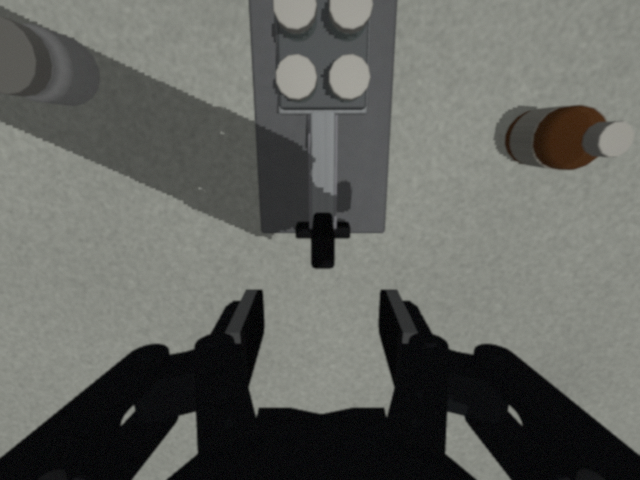

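The wrist view shows the tab at (322,213)–(322,268), with its far top edge at row 268, centred between the fingers in x.

```bash
python3 - <<'E'
from h import *
for uv in [(322,268),(322,240),(312,250),(333,250)]: print(uv,onz("wrist",uv,.117))
for uv in [(297,77),(350,76),(295,11),(350,10)]: print(uv,onz("wrist",uv,.092))
E
```

```text
(322, 268) [ 0.58385126 -0.27419952  0.117     ]
(322, 240) [ 0.58242713 -0.25449989  0.117     ]
(312, 250) [ 0.57631298 -0.26189742  0.117     ]
(333, 250) [ 0.59020341 -0.26090142  0.117     ]
(297, 77) [ 0.55917555 -0.15432261  0.092     ]
(350, 76) [ 0.59298914 -0.15132167  0.092     ]
(295, 11) [ 0.5560744 -0.117607   0.092    ]
(350, 10) [ 0.58947381 -0.11469449  0.092     ]
```

>>> apply_moves --rows "0.4 0.05 -0.04 -0.4 0 0 0; 0.4 0.05 -0.04 -1 0 0 0; 0.4 0.05 -0.04 -1.7 0 0 0; 0.4 0.05 -0.04 -2.4 0 0 0; 0.4 0.05 -0.04 -3.1 0 0 0; 0.4 0.05 -0.04 -3.7 0 0 0; 0.4 0.05 -0.04 -3.9 0 0 0; 0.5 0.05 -0.04 -3.9 0 0 0"

```text
time: 7.73
eef_pos: [0.5839, -0.2614, 0.075]
ee_rot: [-2.14, -2.298, 0.001]
wrist_force: [-0.5, -0.2, 0.9]
width: 0.0433
gripper_force: 0.0
```

>>> apply_moves --rows "0.9 0 0 0 0 0 0; 0.9 0 0 0 0 0 0; 0.9 0 0 0 0 0 0; 0.9 0 0 0 0 0 0; 0.9 0 0 0 0 0 0; 0.9 0 0 0 0 0 0; 0.9 0 0 0 0 0 0; 0.9 0 0 0 0 0 0" --grip_force 30

```text
time: 8.4
eef_pos: [0.5825, -0.264, 0.078]
ee_rot: [-2.143, -2.296, 0.004]
wrist_force: [-12.5, 0.6, 8.9]
width: 0.0157
gripper_force: 33.5
```

>>> apply_moves --rows "0.9 -0.12 0.15 0.05 0 0 0; 0.9 -0.15 0.5 0.05 0 0 0; 0.9 -0.19 1 0.05 0 0 0; 0.9 -0.22 1.5 0.05 0 0 0; 0.9 -0.26 2 0.05 0 0 0; 0.9 -0.3 2.5 0.05 0 0 0; 0.9 -0.33 3 0.05 0 0 0; 0.9 -0.33 3 0.05 0 0 0"

```text
time: 9.07
eef_pos: [0.5755, -0.1681, 0.0783]
ee_rot: [2.137, 2.302, 0.004]
wrist_force: [5.1, 2.0, -10.1]
width: 0.0156
gripper_force: 32.8
```

>>> apply_moves --rows "0.9 -0.03 0.4 0 0 0 0; 0.9 -0.07 0.9 0 0 0 0; 0.9 -0.1 1.4 0 0 0 0; 0.9 -0.14 1.9 0 0 0 0; 0.9 -0.18 2.4 0 0 0 0; 0.9 -0.2 2.8 0 0 0 0; 0.9 -0.22 3 0 0 0 0; 0.9 -0.22 3 0 0 0 0"

```text
time: 9.73
eef_pos: [0.5692, -0.0798, 0.0782]
ee_rot: [2.138, 2.3, 0.005]
wrist_force: [8.7, 1.2, -13.6]
width: 0.0156
gripper_force: 32.2
```

```bash
python3 - <<'E'
from h import *
s=state();print(s["time"],s["eef_pos"],s["wrist_force"])
cv2.imwrite("pics/w4.png",capture("wrist"));
cv2.imwrite("pics/w4.png",np.hstack([capture("side")[120:380,200:460],capture("wrist")[0:480:1,100:540]][1:]))
E
```

```text
9.7333 [ 0.56917551 -0.07975626  0.07823401] [  8.68614076   1.22176884 -13.59782744]
```

View pics/w4.png

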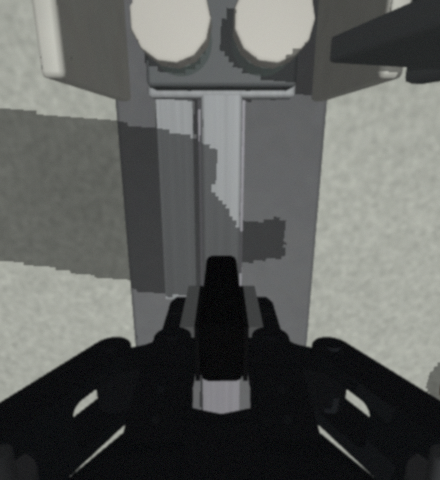

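Carrier is in the bay mouth. The platform's rear top edge is at about (320,88) in the full picture, and the wall ends meet the plate at about (218,98) and (427,98).

```bash
python3 - <<'E'
from h import *
u=np.array([-.0732,.9973])
for uv,z in [((320,88),.044),((218,98),.012),((427,98),.012)]:
    p=onz("wrist",uv,z); print(uv,p,"track y",(p[:2]-[.5606,.0731])@u*1000+105)
s=state();print((s["eef_pos"][:2]-[.5606,.0731])@u*1000+105)
E
```

```text
(320, 88) [0.561973   0.01159678 0.044     ] track y 43.56233572863974
(218, 98) [0.50538523 0.00593395 0.012     ] track y 42.05702179822022
(427, 98) [0.62177751 0.01434497 0.012     ] track y 41.925410324544906
-49.6895938089188
```

>>> apply_moves --rows "0.9 0.02 0.1 -0.05 0 0 0; 0.9 0.02 0.2 -0.1 0 0 0; 0.9 0.02 0.3 -0.1 0 0 0; 0.9 0.01 0.4 -0.1 0 0 0; 0.9 0.01 0.5 -0.1 0 0 0; 0.9 0.01 0.53 -0.1 0 0 0; 0.9 0.01 0.53 -0.1 0 0 0; 0.9 0.01 0.53 -0.1 0 0 0"

```text
time: 10.55
eef_pos: [0.5687, -0.0683, 0.0778]
ee_rot: [2.142, 2.294, 0.001]
wrist_force: [-7.9, -5.3, 16.8]
width: 0.0154
gripper_force: 36.3
```

>>> apply_moves --rows "0.9 0 0.03 0 0 0 0; 0.9 0 0.05 0 0 0 0; 0.9 0 0.05 0 0 0 0; 0.9 0 0.05 0 0 0 0; 0.9 0 0.05 0 0 0 0; 0.9 0 0.05 0 0 0 0; 0.9 0 0.05 0 0 0 0; 0.9 0 0.05 0 0 0 0"

```text
time: 11.22
eef_pos: [0.5687, -0.0681, 0.0779]
ee_rot: [2.142, 2.292, -0.001]
wrist_force: [-7.7, -8.6, 17.7]
width: 0.0156
gripper_force: 36.4
```

>>> apply_moves --rows "0.9 0 0.03 0 0 0 0; 0.9 0 0.05 0 0 0 0; 0.9 0 0.05 0 0 0 0; 0.9 0 0.05 0 0 0 0; 0.9 0 0.05 0 0 0 0; 0.9 0 0.05 0 0 0 0; 0.9 0 0.05 0 0 0 0; 0.9 0 0.05 0 0 0 0"

```text
time: 11.88
eef_pos: [0.5686, -0.0674, 0.0779]
ee_rot: [2.142, 2.291, -0.002]
wrist_force: [-8.2, -11.5, 17.1]
width: 0.0161
gripper_force: 36.4
```

>>> apply_moves --rows "0.9 0 0 0.06 0 0 0; 0.9 0 0 0.06 0 0 0; 0.9 0.02 0.03 0.07 0 0 0; 0.9 0.02 0.05 0.07 0 0 0; 0.9 0.02 0.05 0.07 0 0 0; 0.9 0.02 0.05 0.07 0 0 0; 0.9 0.02 0.05 0.07 0 0 0; 0.9 0.02 0.05 0.07 0 0 0"

```text
time: 12.55
eef_pos: [0.5682, -0.0631, 0.078]
ee_rot: [2.143, 2.296, -0.001]
wrist_force: [-5.5, -4.5, 3.8]
width: 0.0155
gripper_force: 34.5
```

>>> apply_moves --rows "0.9 0 0.03 0 0 0 0; 0.9 0 0.05 0 0 0 0; 0.9 0 0.05 0 0 0 0; 0.9 0 0.05 0 0 0 0; 0.9 0 0.05 0 0 0 0; 0.9 0 0.05 0 0 0 0; 0.9 0 0.05 0 0 0 0; 0.9 0 0.05 0 0 0 0"

```text
time: 13.22
eef_pos: [0.5681, -0.061, 0.078]
ee_rot: [2.143, 2.297, -0.001]
wrist_force: [-7.8, -1.2, 4.6]
width: 0.0156
gripper_force: 34.6
```

>>> apply_moves --rows "0.9 0 0.03 0 0 0 0; 0.9 0 0.05 0 0 0 0; 0.9 0 0.05 0 0 0 0; 0.9 0 0.05 0 0 0 0; 0.9 0 0.05 0 0 0 0; 0.9 0 0.05 0 0 0 0; 0.9 0 0.05 0 0 0 0; 0.9 0 0.05 0 0 0 0"

```text
time: 13.88
eef_pos: [0.568, -0.0592, 0.078]
ee_rot: [-2.142, -2.298, 0.001]
wrist_force: [-7.8, -1.5, 4.4]
width: 0.0156
gripper_force: 34.6
```

>>> apply_moves --rows "0.9 0 0.03 0 0 0 0; 0.9 0 0.05 0 0 0 0; 0.9 0 0.05 0 0 0 0; 0.9 0 0.05 0 0 0 0; 0.9 0 0.05 0 0 0 0; 0.9 0 0.05 0 0 0 0; 0.9 0 0.05 0 0 0 0; 0.9 0 0.05 0 0 0 0"

```text
time: 14.55
eef_pos: [0.5679, -0.0573, 0.078]
ee_rot: [-2.142, -2.297, 0.001]
wrist_force: [-8.7, 0.6, 6.0]
width: 0.0157
gripper_force: 34.7
```

>>> apply_moves --rows "0.9 0 0.02 0 0 0 0; 0.9 0 0.04 0 0 0 0; 0.9 0 0.04 0 0 0 0; 0.9 0 0.04 0 0 0 0; 0.9 0 0.04 0 0 0 0; 0.9 0 0.04 0 0 0 0; 0.9 0 0.04 0 0 0 0; 0.9 0 0.04 0 0 0 0"

```text
time: 15.22
eef_pos: [0.5678, -0.0562, 0.0779]
ee_rot: [-2.142, -2.297, 0.001]
wrist_force: [-8.5, -0.9, 4.8]
width: 0.0155
gripper_force: 34.7
```

```bash
python3 - <<'E'
from h import *
s=state();print(s["wrist_force"])
im=capture("wrist")[0:480,100:540];cv2.imwrite("pics/w5.png",im)
E
```

```text
[-8.48246991 -0.89935162  4.81774605]
```

View pics/w5.png

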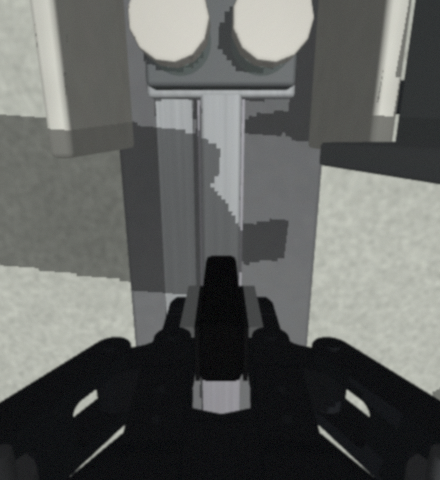

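The platform's rear edge is still at (320,88). The wall ends now meet the plate at about (232,150) and (411,147).

```bash
python3 - <<'E'
from h import *
u=np.array([-.0732,.9973])
for uv,z in [((320,88),.044),((233,150),.012),((411,147),.012)]:
    p=onz("wrist",uv,z); print(uv,"track y",(p[:2]-[.5606,.0731])@u*1000+105)
E
```

```text
(320, 88) track y 68.73642361437865
(233, 150) track y 39.174714431953575
(411, 147) track y 40.60492312613373
```

>>> apply_moves --rows "0.9 -0.05 0 0.03 0 0 0; 0.9 -0.08 0.02 0.04 0 0 0; 0.9 -0.08 0.04 0.04 0 0 0; 0.9 -0.08 0.04 0.04 0 0 0; 0.9 -0.08 0.04 0.04 0 0 0; 0.9 -0.08 0.04 0.04 0 0 0; 0.9 -0.08 0.04 0.04 0 0 0; 0.9 -0.08 0.04 0.04 0 0 0"

```text
time: 15.93
eef_pos: [0.5674, -0.0547, 0.0782]
ee_rot: [2.14, 2.297, 0.003]
wrist_force: [9.4, 0.5, -12.4]
width: 0.0156
gripper_force: 32.2
```

```bash
python3 - <<'E'
from h import *
import h
p=camera_params("wrist");f=240/np.tan(np.radians(p["fov_y"]/2));M=p["mount"]
def wr(pos,rot,uv):
    T=R.from_rotvec(rot).as_matrix();d=np.array([(uv[0]-p["cx"])/f,(uv[1]-p["cy"])/f,1.])
    return pos+T@M[:3,3],T@M[:3,:3]@d
u=np.array([-.0732,.9973])
A=([.4573,.0704,.2038],[-2.138,-2.301,.002]);B=([.4589,.0649,.0829],[-2.138,-2.293,.014])
w1=cv2.imread("pics/w1.png");w2=cv2.imread("pics/w2.png")
# pin rows: bright profile
print(w1[76:110,412].mean(1).astype(int)); print(w2[28:84,465].mean(1).astype(int))
for (a,b) in [((410,84),(463,41)),((409,102),(461,72))]:
    e,d=wr(np.array(A[0]),A[1],a);g,k=wr(np.array(B[0]),B[1],b)
    t=np.linalg.lstsq(np.c_[d,-k],g-e,rcond=None)[0];q=e+d*t[0];r=g+k*t[1]
    print(q,r,"ty",(((q+r)/2)[:2]-[.5606,.0731])@u*1000+105)
    for z in(.018,.024,.03): 
        for e_,d_ in((e,d),(g,k)):
            x=e_+d_*(z-e_[2])/d_[2];print(z,(x[:2]-[.5606,.0731])@u*1000+105,end=' ')
    print()
cv2.imwrite("pics/sd.png",cv2.resize(capture("scene")[140:340,240:480],None,fx=3,fy=3,interpolation=2))
E
```

```text
[139 141 136 121 109 113 121 128 130 124 113 101  90 100 125 139 142 140
 142 140 136 124 110 111 120 126 131 124 115 102  95 110 132 142]
[151 151 150 150 133 120 121 128 133 137 141 145 143 141 135 129 121 114
 103  97  83  93 126 147 153 153 153 153 154 154 154 154 153 154 147 130
 118 120 129 132 141 143 145 144 140 132 127 118 110  99  92 107 136 154
 157 156]
[0.52641322 0.18963968 0.01375199] [0.52580124 0.19027226 0.0137019 ] ty 224.06532587341408
0.018 223.21247087762322 0.018 223.45957228130578 0.024 222.485044746298 0.024 222.14235526049538 0.03 221.75761861497284 0.03 220.82513823968495 
[0.52773472 0.17493025 0.01369544] [0.52760479 0.17511838 0.0136834 ] ty 209.05961446887721
0.018 208.63034608575396 0.018 208.52149800462306 0.024 208.16939301390607 0.024 207.63651616585906 0.03 207.7084399420582 0.03 206.75153432709502
```

View pics/sd.png

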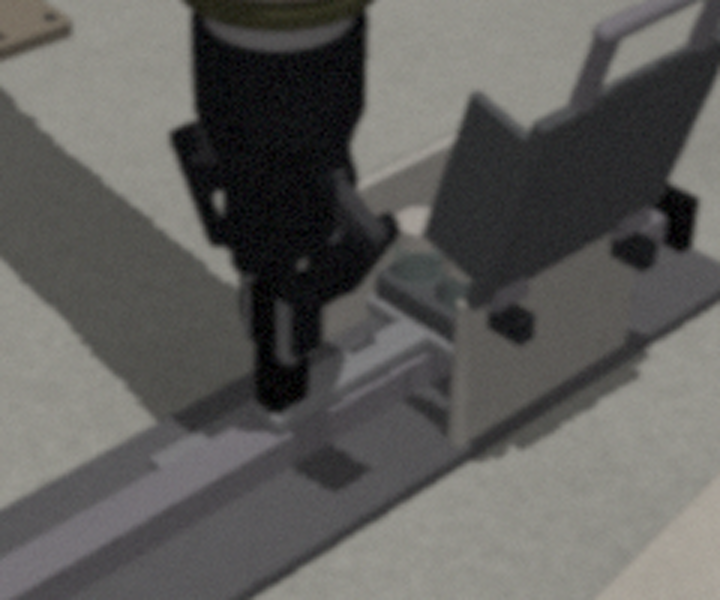

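Scene view: the carrier is inside the bay with the lid still open. That is my viewing budget spent (in fact one over), so from here I use numbers only: release the tab and measure whether the detent recentres the carrier.

```bash
cat >> h.py <<'E'
def edge(name):
    s=state();im=capture("wrist");cv2.imwrite(f"pics/{name}.png",im)
    g=im[:,285:300].mean((1,2))
    r=np.arange(75,115);d=np.abs(np.diff(g[75:116]))
    print(s["time"],np.round(s["eef_pos"],4),"wf",np.round(s["wrist_force"],1)); print("rows75+",g[75:112].astype(int).tolist())
E
python3 - <<'E'
from h import *
edge("a1")
for n in ("w4","w5"):
    im=cv2.imread(f"pics/{n}.png");print(n,im[75:112,185:200].mean((1,2)).astype(int).tolist())
E
```

```text
15.9833 [ 0.5675 -0.0547  0.0782] wf [  8.9   0.7 -12.5]
rows75+ [107, 109, 110, 110, 110, 110, 108, 103, 95, 87, 77, 61, 48, 46, 67, 115, 153, 166, 165, 158, 148, 130, 104, 91, 112, 128, 132, 131, 130, 130, 130, 131, 130, 131, 131, 131, 130]
w4 [96, 99, 100, 100, 100, 100, 98, 93, 87, 80, 70, 58, 46, 41, 57, 99, 136, 151, 151, 145, 135, 120, 97, 77, 75, 87, 102, 110, 112, 112, 112, 112, 112, 113, 118, 120, 121]
w5 [107, 109, 109, 109, 110, 109, 105, 100, 92, 84, 72, 58, 48, 48, 82, 135, 163, 168, 164, 155, 143, 122, 96, 84, 98, 119, 129, 131, 131, 130, 129, 129, 129, 130, 131, 130, 129]
```

>>> apply_moves --rows "0.7 0 0 0 0 0 0; 0.7 0 0 0 0 0 0; 0.6 0 0 0 0 0 0; 0.6 0 0 0 0 0 0; 0.6 0 0 0 0 0 0; 0.6 0 0 0 0 0 0; 0.6 0 0 0 0 0 0; 0.6 0 0 0 0 0 0"

```text
time: 16.7
eef_pos: [0.5662, -0.0552, 0.0781]
ee_rot: [2.142, 2.298, 0.0]
wrist_force: [-0.2, 0.6, -0.9]
width: 0.0342
gripper_force: 0.0
```

```bash
python3 - <<'E'
from h import *
edge("a2")
E
```

```text
16.7 [ 0.5662 -0.0552  0.0781] wf [-0.2  0.6 -0.9]
rows75+ [108, 110, 111, 110, 110, 109, 103, 95, 87, 76, 61, 50, 46, 67, 115, 152, 166, 165, 159, 149, 133, 108, 91, 106, 127, 136, 137, 138, 138, 138, 138, 137, 136, 135, 135, 134, 135]
```

>>> apply_moves --rows "0.9 0.03 0 0 0 0 0; 0.9 0.03 0 0 0 0 0; 0.9 0.03 0 0 0 0 0; 0.9 0.03 0 0 0 0 0; 0.9 0.03 0 0 0 0 0; 0.9 0.03 0 0 0 0 0; 0.9 0.03 0 0 0 0 0; 0.9 0.03 0 0 0 0 0"

```text
time: 17.42
eef_pos: [0.5675, -0.0552, 0.0782]
ee_rot: [2.142, 2.298, 0.001]
wrist_force: [5.8, 0.2, -1.8]
width: 0.0153
gripper_force: 35.1
```

>>> apply_moves --rows "0.9 0 -0.02 0 0 0 0; 0.9 0 -0.04 0 0 0 0; 0.9 0 -0.05 0 0 0 0; 0.9 0 -0.05 0 0 0 0; 0.9 0 -0.05 0 0 0 0; 0.9 0 -0.05 0 0 0 0; 0.9 0 -0.05 0 0 0 0; 0.9 0 -0.05 0 0 0 0"

```text
time: 18.08
eef_pos: [0.5675, -0.0564, 0.0781]
ee_rot: [2.142, 2.298, 0.001]
wrist_force: [5.3, 1.8, -2.0]
width: 0.0155
gripper_force: 35.0
```

>>> apply_moves --rows "0.9 0 -0.02 0 0 0 0; 0.9 0 -0.04 0 0 0 0; 0.9 0 -0.05 0 0 0 0; 0.9 0 -0.05 0 0 0 0; 0.9 0 -0.05 0 0 0 0; 0.9 0 -0.05 0 0 0 0; 0.9 0 -0.05 0 0 0 0; 0.9 0 -0.05 0 0 0 0"

```text
time: 18.75
eef_pos: [0.5676, -0.0569, 0.0782]
ee_rot: [-2.141, -2.299, -0.003]
wrist_force: [5.6, 3.3, -2.1]
width: 0.0154
gripper_force: 35.1
```

>>> apply_moves --rows "0.9 0 -0.02 0 0 0 0; 0.9 0 -0.04 0 0 0 0; 0.9 0 -0.05 0 0 0 0; 0.9 0 -0.05 0 0 0 0; 0.9 0 -0.05 0 0 0 0; 0.9 0 -0.05 0 0 0 0; 0.9 0 -0.05 0 0 0 0; 0.9 0 -0.05 0 0 0 0"

```text
time: 19.42
eef_pos: [0.5676, -0.0572, 0.0781]
ee_rot: [-2.139, -2.299, -0.004]
wrist_force: [5.1, 7.6, -1.3]
width: 0.0157
gripper_force: 35.1
```

>>> apply_moves --rows "0.9 0 0.08 0 0 0 0; 0.9 0 0.14 0 0 0 0; 0.9 0 0.17 0 0 0 0; 0.9 0 0.18 0 0 0 0; 0.9 0 0.18 0 0 0 0; 0.9 0 0.18 0 0 0 0; 0.9 0 0.18 0 0 0 0; 0.9 0 0.18 0 0 0 0"

```text
time: 20.08
eef_pos: [0.5675, -0.0548, 0.0782]
ee_rot: [2.142, 2.297, 0.0]
wrist_force: [4.3, -1.5, -2.0]
width: 0.0158
gripper_force: 35.1
```

>>> apply_moves --rows "0.9 0 0.02 0 0 0 0; 0.9 0 0.04 0 0 0 0; 0.9 0 0.04 0 0 0 0; 0.9 0 0.04 0 0 0 0; 0.9 0 0.04 0 0 0 0; 0.9 0 0.04 0 0 0 0; 0.9 0 0.04 0 0 0 0; 0.9 0 0.04 0 0 0 0"

```text
time: 20.75
eef_pos: [0.5674, -0.0545, 0.0782]
ee_rot: [2.142, 2.296, -0.001]
wrist_force: [6.2, -3.6, -1.9]
width: 0.0157
gripper_force: 35.1
```

Both directions now resist: 7.6 N backward, and rising force forward within about 2.5 mm. The carrier is caught in the detent. Recentre, release and withdraw.

>>> apply_moves --rows "0.9 0 -0.04 0 0 0 0; 0.9 0 -0.07 0 0 0 0; 0.9 0 -0.07 0 0 0 0; 0.4 0 -0.07 0 0 0 0; 0.4 0 -0.07 0 0 0 0; 0.4 0 -0.07 0 0 0 0; 0.4 0 -0.07 0 0 0 0; 0.4 0 -0.07 0 0 0 0"

```text
time: 21.42
eef_pos: [0.5669, -0.0551, 0.0779]
ee_rot: [-2.142, -2.298, 0.0]
wrist_force: [-0.7, 0.6, -0.7]
width: 0.0514
gripper_force: 0.0
```

>>> apply_moves --rows "0.4 0 0 0.2 0 0 0; 0.4 0 0 0.7 0 0 0; 0.4 0 0 1.3 0 0 0; 0.4 0 0 2 0 0 0; 0.4 0 0 2.8 0 0 0; 0.4 0 -0.3 3.6 0 0 0; 0.4 0 -0.8 4 0 0 0; 0.4 0 -1.4 4 0 0 0"

```text
time: 22.08
eef_pos: [0.5687, -0.0967, 0.2022]
ee_rot: [2.137, 2.297, 0.006]
wrist_force: [0.1, -0.3, -0.1]
width: 0.0507
gripper_force: 0.0
```

```bash
python3 - <<'E'
from h import *
s=state();print(s["time"],s["eef_pos"],s["wrist_force"])
a=cv2.imread("pics/s2.png");b=capture("scene")
# lid unchanged: handle/plate area; bystanders
d=cv2.absdiff(a,b).mean(2)
for n,(x0,y0,x1,y1) in dict(lid=(385,130,490,235),bottle=(330,355,380,440),jar=(180,205,225,262),box=(430,290,545,400)).items(): print(n,d[y0:y1,x0:x1].mean().round(2),(d[y0:y1,x0:x1]>30).mean().round(3))
# tab column in scene: dark blob near rail
m=(b.max(2)<25).astype(np.uint8);k,l,st,c=cv2.connectedComponentsWithStats(m)
for i in range(1,k):
    if 100<st[i,4]<2500: print(st[i],c[i].round(), onz("scene",(st[i,0]+st[i,2]/2,st[i,1]+4),.117).round(4))
E
```

```text
22.0833 [ 0.56874488 -0.09669721  0.202178  ] [ 0.0677457  -0.32233299 -0.07137513]
lid 7.68 0.014
bottle 7.57 0.0
jar 11.46 0.065
box 9.22 0.0
[228   0  24  51 904] [240.  23.] [-0.502   0.4342  0.117 ]
[460 203  11  20 141] [465. 212.] [0.6332 0.1383 0.117 ]
[325 231  17  45 626] [333. 253.] [ 0.5695 -0.0573  0.117 ]
[196 343  26  31 330] [208. 358.] [ 0.6532 -0.2972  0.117 ]
```

```bash
python3 - <<'E'
from h import *
a=cv2.imread("pics/s2.png");b=capture("scene")
g=lambda i:cv2.GaussianBlur(cv2.cvtColor(i,6),(5,5),0)[200:270,175:235]
t=cv2.Canny(g(a),25,60);u=cv2.Canny(g(b),25,60)
A=cv2.cvtColor(a,6);B=cv2.cvtColor(b,6)
r=cv2.matchTemplate(B[195:275,170:240],A[207:236,185:221],cv2.TM_CCOEFF_NORMED);print(cv2.minMaxLoc(r),"expect loc (15,12)")
d=cv2.absdiff(A,B)[205:262,180:225]>30;print(np.argwhere(d).mean(0),np.argwhere(d).min(0),np.argwhere(d).max(0), A[205:262,180:225][d].mean(),B[205:262,180:225][d].mean())
E
```

```text
(-0.8610951900482178, 0.7833759784698486, (20, 48), (14, 13)) expect loc (15,12)
[ 7.74384236 38.67487685] [ 0 24] [24 44] 133.6206896551724 84.5615763546798
```

The only change at the jar is a darker patch at its right edge, which is the arm's shadow. The jar itself is unmoved.

```bash
python3 -c "
from rig import *
print(job_done())"
```

```text
the job is handed in; nothing more can be done
None
```

The lid is open on its stop, the carrier is caught in the dosing-station detent (it resisted gentle pushes both ways), the bystanders look unmoved, and the job was handed in at about 22 s; I viewed 11 pictures, one over the limit of 10.

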